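# Open the bayonet-lidded reaction pot

### The job

The reaction pot has to be opened for sampling: swing the sensor arm that stands over it well clear, then take off the pot's lid, which is held by a sprung bayonet (press it down, turn it anticlockwise until it comes up against its stop, and lift it straight off; do not wrench it). Set the lid down, right way up, flat inside the shallow steel dish rather than dropping it, leave the arm swung clear, and do not disturb the beakers, the flask and the crucible.

Things in the scene. Friction and masses are not known exactly. Their poses are not given: they have to be found in the camera images.
- station: The bench unit, fixed to the worktop: white base 220 x 150 mm, 48 mm high, a steel pot of 80 mm diameter standing in it, a steel post behind the pot. Origin on the worktop under the pot's axis; x points from the pot to the post (away from the robot at yaw 0), y to the unit's left, z up. The base reaches 85 mm before and 135 mm behind the origin.
- pot_mouth (a point): Centre of the pot's rim, 92 mm above the worktop, axes as the station's. The rim carries three outward bayonet segments (outer diameter 91 mm, 5 mm thick) with three gates between them, 10 degrees wider than the lid's lugs; past each gate is a solid stop.
- seal_top (a point): Centre of the top of the rubber seal ring (60 to 72 mm diameter) in the pot's mouth, which lies against the lid's underside. It is sprung upward: about 4 N while the lid is locked, 0.8 N more for each mm pressed, and bottoms 7.5 mm down (the hand then presses with some 8 N, the lid's weight helping).
- lid: The pot's aluminium lid, loose, about 0.16 kg, 100 mm diameter, skirt and top 26 mm high. Origin: centre of the skirt's lower edge (81 mm above the worktop while locked); x runs along its bar handle, z up. Three inward lugs under the skirt are caught beneath the pot's bayonet segments, each behind a catch rib 4.5 mm deep. Not pressed, it neither lifts nor leaves its pocket.
- lid_handle (a point): Centre of the lid's black bar handle, 66 mm long (lid's x), 12 mm wide, 22 mm high, its top 11 mm above this point; 40 mm above the lid's origin. The lid's top surface is 14 mm below this point. Turning the pressed lid takes about 0.2 Nm; a clear rise means that a lug is against a rib or the stop.
- lid_pointer (a point): Small dark pointer on the lid's rim (end of the handle line, lid's -x). To open: press the lid 5 to 7.5 mm down, keep it pressed, turn it anticlockwise seen from above to the solid stop, then lift straight. The turn to the stop is 43 to 58 degrees, depending on how far the lid was last turned home. At the stop the lugs stand in the gates and the lid rises about 3 mm of itself.
- sensor_arm (a joint): Angle of the sensor arm on the post, rad: 0 = over the pot's axis, grows as it swings clockwise seen from above, to the station's left (+y), up to the stop at 1.9. It stays where it is left (friction of about 0.12 Nm). Swung well clear means 1.2 rad or more; past 1.5 a gripper may near the tube rack behind.
- head_peg (a point): Middle of the grip length of the upright steel peg (14 mm diameter, 30 mm long, top 14 mm above this point) on top of the sensor head at the arm's free end, 220 mm above the worktop. Below it the grey sensor head (38 mm diameter) reaches down to 156 mm above the worktop, 24 mm above the lid's handle. The point's axes turn with the arm: x points from the peg to the pivot.
- post_pivot (a point): The arm's hinge axis (vertical) on the post, 105 mm behind the pot's axis and 105 mm from the peg, 196 mm above the worktop.
- dish: Shallow round stainless dish, loose, 0.45 kg, 148 mm diameter at the rim, 16 mm high, flat floor of about 120 mm diameter 3 mm above the worktop. Origin: centre of its underside. The lid lies flat when centred within about 12 mm. It stands left or right of the station.
- beaker_250: Glass beaker 81 x 75 mm, 95 mm high, bystander; origin at the centre of its underside. It stands on the other side of the station from the dish.
- beaker_100: Glass beaker 61 x 55 mm, 70 mm high, bystander; origin at the centre of its underside.
- flask_100: Conical flask 59 mm diameter, 105 mm high, bystander; origin at the centre of its underside.
- crucible_2: Small porcelain crucible 41 mm diameter, 34 mm high, bystander; origin at the centre of its underside.
There are look-alikes about, which are no part of the job. Leave any blue look-alike of the lid alone.

How it is judged:
By the outcome, as a careful person would: the job done as asked, in the order asked, and still so for the second after the job is handed in, with the robot touching nothing.
It also fails if it takes over 67 s, if anything falls off the work surface, if the arm or the gripper's body presses on something with over 40 N, if the wrist force passes 120 N, or if a joint passes its speed limit or range.

### The arm

A 6-joint arm with a two-finger parallel gripper is mounted at the origin on a cart in front of the work surface, level with it; the furniture and walls round the work are solid. World frame = base frame: x ahead of the robot, y to its left, z up, the work surface at z = 0. Lengths are in m, angles in degrees, forces in N, time in s.
With the tool pointing down it reaches from about 0.25 to 0.725 m from the base axis. Payload 9.7 kg.
Tool frame: the origin (TCP) lies midway between the tips of the shut fingers; the grasp point (between the pads) lies 19 mm behind it; z points along the fingers, y is the line along which they close (so a half turn about z gives the same grasp; the last joint's range is limited). The gripper opens to 85 mm and grips with 20 to 120 N. Pads are 22 mm wide; open, the fingers measure 114 mm over their backs; the gripper's body (76 mm by 85 mm) begins 54 mm behind the grasp point. The pads swing forward as they close: fully open they stand 13 mm farther back than shut.
Start: joints at [0, 4.979, 10.078, 95.1, 0, 90], TCP at [0.55, -0, 0.231] pointing down, gripper open.
Joint ranges: [-179.16, 179.16], [-48.56, 103.87], [-65.8, 70.77], [-126.05, 130.52], [-82.76, 87.17], [-180, 180]. Speed limits (degrees/s): [127.2, 127.2, 147.25, 180, 180, 180].

### API

Orientations are given as [roll, pitch, yaw] about the fixed x, y, z axes, in that order (R = Rz(yaw) Ry(pitch) Rx(roll)).
In Python, from workcell import * gives the robot as it stands.
- The arm moves only by the tool servo_tool, never from a script. Its argument "moves" is a list of rows, each a list of 4 numbers: the shift along the world's x, y, z in normalised numbers (1 is 50 cm), then the turn about the world's z in parts of the range, where 1.0 means 4 rad. A call has 1 to 20 rows; each row is the pose to reach, as a shift and turn from the pose commanded when the call began; what a row does not reach only later rows make up. A row lasts 1/12 s, in which the tool goes at most 41.7 mm and 7.16 degrees, less where a joint would pass 70% of its speed; a pose out of reach is approached as far as the arm can. Shift and turn numbers lie between -1 and 1, and a call with a number outside is refused. A call with a gripper value outside its range is refused whole. "claw" is the closure, from 0 (fully open) to 1 (shut), set as the call begins (left out, the last holds). The fingers move at their own pace and stop on an object; "force" is the grip in N (left out, the last holds). Time passes only in rows, so rows that repeat a pose let the fingers close. It gives the time, the measured TCP pose, the force, the opening and the grip force at its end, in the units of the state.
- get_obs(): the state, without advancing time (a new reading comes with each control period).
- camera(name): name is "scene" or "side" or "wrist"; returns the picture (480x640x3 uint8, red, green, blue); there is no depth.
- get_calibration(name): a dict with "fx", "fy", "cx", "cy" (pixels), "rvec" (rotation vector, rad) and "tvec" (3), from world to camera coordinates, as OpenCV has them; the wrist camera has in their place "tool_from_camera" (4x4, takes a point from camera to tool coordinates, whose origin is the TCP and whose axes are the flange's). Camera axes: x right, y down, z forward; pixel columns grow to the right and rows downward; lengths in m; the calibration is good to about 2 mm. A picture is of the moment at which its call begins: read the wrist's pose just before it. get_calibration takes no time and is no camera call.
- job_done(): hands the job in; it is judged then, once.
The state is a dict: "time": time; "q": joint angles; "qd": joint speeds; "joint_efforts": joint torques, N m; "ee_pos": TCP position; "tcp_rot": TCP orientation; "wrist_force": force on the tool from outside, world axes, zero at the start; "torque": the same for the moment, N m; "opening": finger opening in m; "grasp_force": force on a finger pad.
Only numpy, scipy, OpenCV 4.12 (cv2) and the standard library are available. Lean on these libraries where they do the work, as an engineer would, in place of code of your own. Each camera call takes 0.05 s, during which the arm holds its last target. There are 200 camera calls.

## Working session

There is one attempt and no reset: what is moved stays moved. The work goes in short steps, Python scripts to look and compute and a tool call to move; the robot and the scene stay as the last step left them, time stands still between calls to the robot, and variables do not carry over. Pictures are saved under pics/ and viewed, at most 10 in all, crops included, and the job is handed in when it is done.

Besides the shell and the picture viewer there is one more tool, called after "Request:" by a JSON object that holds its "name" and its "arguments". servo_tool: Moves the arm, as the interface text tells. Its arguments: {"type":"object","properties":{"moves":{"type":"array","items":{"type":"array","items":{"type":"number"}}},"claw":{"type":"number"},"force":{"type":"number"}},"required":["moves"]}

```bash
ls && mkdir -p pics
cat > h.py <<'E'
from workcell import *
import numpy as np, cv2
from scipy.spatial.transform import Rotation as R
def ray(name,u,v,obs=None):
    c=get_calibration(name)
    d=np.array([(u-c["cx"])/c["fx"],(v-c["cy"])/c["fy"],1.])
    if "rvec" in c:
        M=cv2.Rodrigues(np.array(c["rvec"],float))[0]; t=np.array(c["tvec"],float).ravel()
        return -M.T@t, M.T@d
    T=np.array(c["tool_from_camera"]); W=np.eye(4)
    W[:3,:3]=R.from_euler('xyz',obs["tcp_rot"],degrees=True).as_matrix(); W[:3,3]=obs["ee_pos"]
    W=W@T
    return W[:3,3],W[:3,:3]@d
def onz(name,u,v,z,obs=None):
    o,d=ray(name,u,v,obs); return o+d*(z-o[2])/d[2]
def tri(*rs):
    A=np.zeros((3,3));b=np.zeros(3)
    for o,d in rs:
        d=d/np.linalg.norm(d);P=np.eye(3)-np.outer(d,d);A+=P;b+=P@o
    p=np.linalg.solve(A,b)
    return p,[np.linalg.norm(np.cross(p-o,d/np.linalg.norm(d))) for o,d in rs]
def proj(name,p):
    c=get_calibration(name);K=np.array([[c["fx"],0,c["cx"]],[0,c["fy"],c["cy"]],[0,0,1.]])
    return cv2.projectPoints(np.array(p,float).reshape(-1,3),np.array(c["rvec"],float),np.array(c["tvec"],float),K,None)[0].reshape(-1,2)
E
python3 - <<'E'
from h import *
o=get_obs();print(o)
for n in("scene","side","wrist"):
    im=camera(n);cv2.imwrite(f"pics/{n}0.png",im[:,:,::-1])
    c=get_calibration(n);print(n,c)
E
```

```text
pics
{'time': 0.0, 'q': array([ 1.08829755e-03,  5.00955823e+00,  1.00336928e+01,  9.51001183e+01,
       -3.06851257e-04,  8.99994314e+01]), 'qd': array([-0.03106512,  0.00031898, -0.05426497, -0.07999507,  0.04112356,
       -0.07147048]), 'joint_efforts': array([ 7.68234549e-04, -5.20392072e+01,  4.64802504e+01,  1.63646933e-02,
        2.23589603e-05, -6.77332673e-05]), 'ee_pos': array([5.49759865e-01, 8.91600939e-06, 2.30591053e-01]), 'tcp_rot': array([-1.79924016e+02,  3.06096905e-04,  9.00016573e+01]), 'wrist_force': array([-0.17103381,  0.32799517, -0.04290707]), 'torque': array([ 0.0380177 , -0.04432819,  0.0220891 ]), 'grasp_force': 0.0, 'opening': 0.08517519169663858}
scene {'fx': 559.5901508341476, 'fy': 559.5901508341476, 'cx': 322.3277080186012, 'cy': 232.9725403375197, 'rvec': array([ 1.97862438, -0.7688079 ,  0.46293693]), 'tvec': array([-0.44452601,  0.28766901,  1.13298348])}
side {'fx': 458.4713575596574, 'fy': 458.4713575596574, 'cx': 320.05210164579444, 'cy': 233.43291186638018, 'rvec': array([ 0.65296293, -2.30699756,  1.48734955]), 'tvec': array([0.40722268, 0.27524259, 0.8598659 ])}
wrist {'fx': 368.1251748103591, 'fy': 368.1251748103591, 'cx': 316.1179173957532, 'cy': 240.0930393637093, 'tool_from_camera': array([[-5.81942074e-05, -9.44635930e-01, -3.28120339e-01,
         8.46008406e-02],
       [ 9.99999988e-01, -8.99484875e-06, -1.51460740e-04,
         8.45986153e-04],
       [ 1.40123865e-04, -3.28120344e-01,  9.44635919e-01,
        -1.43472710e-01],
       [ 0.00000000e+00,  0.00000000e+00,  0.00000000e+00,
         1.00000000e+00]])}
```

View pics/scene0.png

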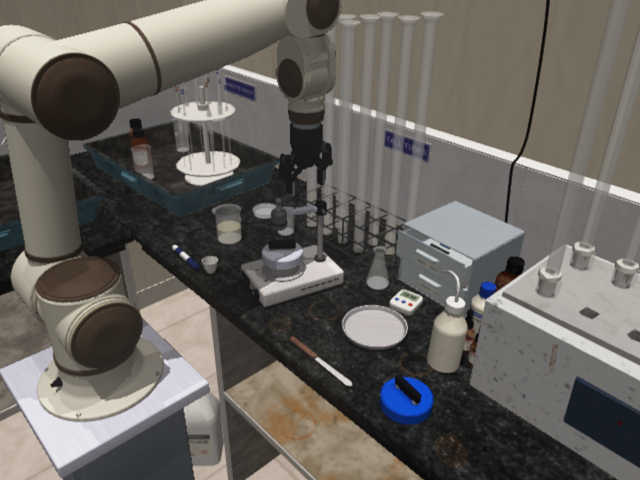

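View pics/side0.png

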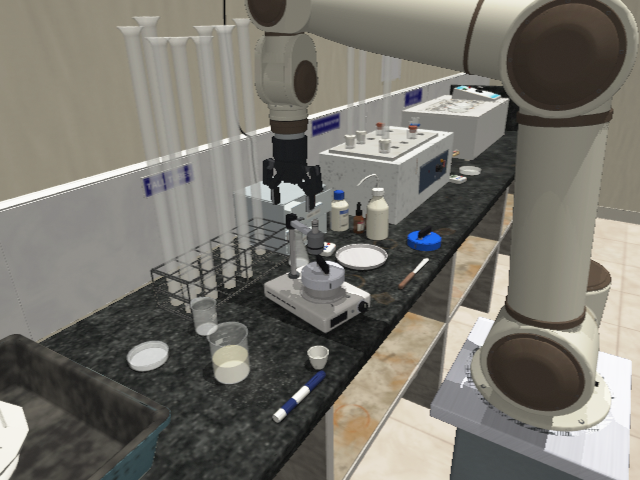

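View pics/wrist0.png

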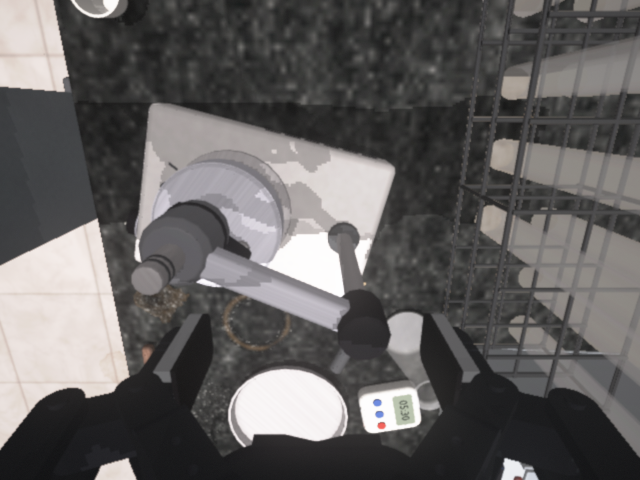

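Run:
```python
from h import *
o=get_obs();W=lambda u,v,z:onz("wrist",u,v,z,o).round(4)
S=lambda u,v,z:onz("scene",u,v,z).round(4)
D=lambda u,v,z:onz("side",u,v,z).round(4)
print("corners",W(153,103,.048),W(395,165,.048),"postfoot",W(343,236,.048))
print("pegtop wrist",W(149,279,.234)); print("pivot",W(365,305,.205))
print("dish",W(289,408,.016),S(375,326,.016),D(361,256,.016))
im=[cv2.imread(f"pics/{n}0.png") for n in("scene","side")]
a=cv2.resize(im[0][170:310,220:360],(560,560),interpolation=cv2.INTER_CUBIC)
b=cv2.resize(im[1][210:335,255:380],(560,560),interpolation=cv2.INTER_CUBIC)
cv2.imwrite("pics/c1.png",cv2.resize(np.hstack([a,b]),(800,400)))
# dish segmentation in scene
for n,i,(u,v) in(("scene",im[0],(375,326)),("side",im[1],(361,256))):
    g=cv2.cvtColor(i,cv2.COLOR_BGR2GRAY);m=(g>110).astype(np.uint8)
    l=cv2.connectedComponentsWithStats(m)
    k=l[1][v,u];print(n,l[2][k],l[3][k])
    x,y,w,h,_=l[2][k]; print(onz(n,x,l[3][k][1],.016).round(3),onz(n,x+w,l[3][k][1],.016).round(3))
```

```text
corners [0.4149 0.0919 0.048 ] [0.6195 0.0409 0.048 ] postfoot [ 0.5755 -0.0246  0.048 ]
pegtop wrist [0.4807 0.0186 0.234 ]
pivot [ 0.5759 -0.0098  0.205 ]
dish [ 0.5172 -0.2574  0.016 ] [ 0.5102 -0.2771  0.016 ] [ 0.5096 -0.2624  0.016 ]
scene [ 342  305   66   42 2165] [374.33394919 325.63048499]
[ 0.456 -0.227  0.016] [ 0.566 -0.326  0.016]
side [335 244  53  23 967] [361.06204757 254.88624612]
[ 0.577 -0.231  0.016] [ 0.446 -0.307  0.016]
```

View pics/c1.png

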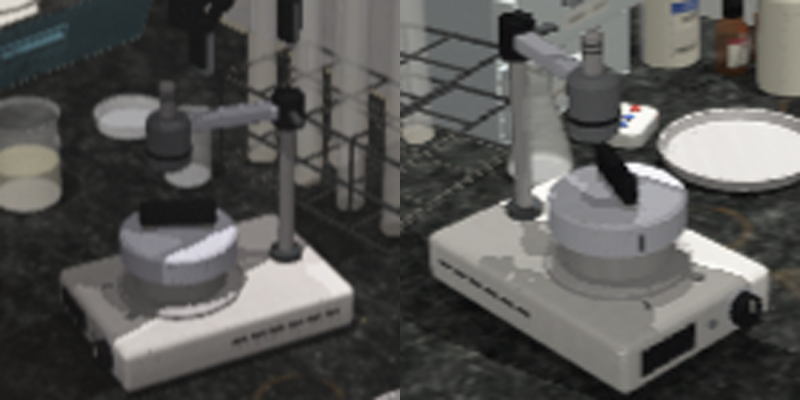

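Run:
```python
from h import *
o=get_obs()
rs=[ray("scene",278.8,199.8),ray("side",315,220.3),ray("wrist",149,279,o)]
print("pegtop",tri(*rs),tri(*rs[:2]))
# post foot, z=.048
print("foot scene",onz("scene",220+286/2.857,170+252/2.857,.048),"side",onz("side",255+122/3.2,210+212/3.2,.048))
print("pointer side",onz("side",330.3,285.6,.1))
for u,v in((140,201),(216,198)):print("handle scene",onz("scene",220+u/2.857,170+v/2.857,.132))
for u,v in((200,147),(234,190)):print("handle side",onz("side",255+u/3.2,210+v/3.2,.132))
```

```text
pegtop (array([0.47921487, 0.01716796, 0.23209829]), [np.float64(0.00011158120410080366), np.float64(0.0006522322395249172), np.float64(0.0006278899435160014)]) (array([0.47890119, 0.01671084, 0.2323988 ]), [np.float64(0.00014886549334818436), np.float64(0.00014886549334813928)])
foot scene [ 0.57650332 -0.02318657  0.048     ] side [ 0.57477912 -0.022811    0.048     ]
pointer side [0.42534022 0.04429709 0.1       ]
handle scene [0.44837934 0.02070824 0.132     ]
handle scene [ 0.49944494 -0.01804893  0.132     ]
handle side [ 0.49152856 -0.00882435  0.132     ]
handle side [0.43673704 0.03394036 0.132     ]
```

Units first: shifts go in shares of 50 cm and turns go in shares of 4 rad. So -7.1 cm / 50 = -0.142, 1.7 cm / 50 = 0.034, 1.175 rad / 4 = 0.2938.

Request:
{"name": "servo_tool", "arguments": {"moves": [[0,0,0.06,0.025],[0,0,0.12,0.055],[-0.02,0.004,0.12,0.085],[-0.04,0.01,0.12,0.115],[-0.06,0.014,0.12,0.145],[-0.08,0.018,0.12,0.175],[-0.1,0.024,0.12,0.205],[-0.12,0.028,0.12,0.235],[-0.142,0.034,0.12,0.265],[-0.142,0.034,0.12,0.2938],[-0.142,0.034,0.12,0.2938],[-0.142,0.034,0.12,0.2938],[-0.142,0.034,0.12,0.2938]], "claw": 0}}

```text
time: 1.23
ee_pos: [0.4792, 0.017, 0.2911]
tcp_rot: [-180.0, -0.0, 157.1]
wrist_force: [-0.1, 0.1, 0.3]
opening: 0.0855
grasp_force: 0.0
```

Run:
```python
from h import *
o=get_obs();print(o["ee_pos"],o["tcp_rot"],o["q"])
cv2.imwrite("pics/w1.png",camera("wrist")[:,:,::-1])
```

```text
[0.47916221 0.01695673 0.29106677] [-1.79990867e+02 -1.60954283e-02  1.57099307e+02] [ 2.02764393e+00 -2.86981529e+00  8.85737673e+00  1.01745637e+02
 -1.49831721e-03  2.49283354e+01]
```

View pics/w1.png

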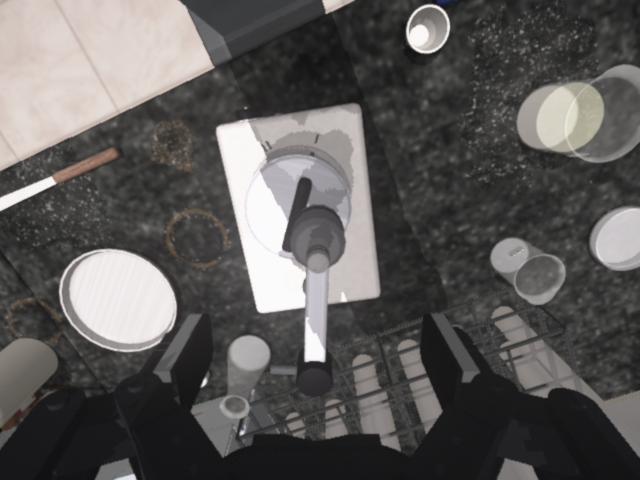

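Converted, -8.2 cm / 50 = -0.164, -6 cm / 50 = -0.12.

Request:
{"name": "servo_tool", "arguments": {"moves": [[0,0,-0.06,0],[0,0,-0.12,0],[0,0,-0.164,0],[0,0,-0.164,0],[0,0,-0.164,0]]}}

```text
time: 1.7
ee_pos: [0.4785, 0.0169, 0.2089]
tcp_rot: [-179.9, -0.1, 157.2]
wrist_force: [0.1, 0.1, 0.7]
opening: 0.085
grasp_force: 0.0
```

Request:
{"name": "servo_tool", "arguments": {"moves": [[0,0,0,0],[0,0,0,0],[0,0,0,0],[0,0,0,0],[0,0,0,0],[0,0,0,0],[0,0,0,0],[0,0,0,0],[0,0,0,0],[0,0,0,0]], "claw": 1, "force": 25}}

```text
time: 2.53
ee_pos: [0.4792, 0.017, 0.2097]
tcp_rot: [180.0, 0.0, 157.3]
wrist_force: [-0.2, -0.0, 5.9]
opening: 0.0128
grasp_force: 25.6
```

Run:
```python
import numpy as np
pv=np.array([.5757,-.0235]);p=np.array([.4792,.0170])
for i in range(1,14):
    t=-np.radians(5.2*i);c,s=np.cos(t),np.sin(t)
    q=pv+np.array([[c,-s],[s,c]])@(p-pv)
    print(i,((q-p)*100).round(2),round(t,3))
```

```text
1 [0.41 0.86] -0.091
2 [0.89 1.68] -0.182
3 [1.44 2.45] -0.272
4 [2.07 3.16] -0.363
5 [2.75 3.82] -0.454
6 [3.49 4.41] -0.545
7 [4.29 4.94] -0.635
8 [5.12 5.39] -0.726
9 [6.   5.76] -0.817
10 [6.9  6.05] -0.908
11 [7.83 6.26] -0.998
12 [8.77 6.38] -1.089
13 [9.72 6.42] -1.18
```

Converted, 9.72 cm / 50 = 0.1944, 8.77 cm / 50 = 0.1754, -1.18 rad / 4 = -0.295.

Request:
{"name": "servo_tool", "arguments": {"moves": [[0.0082,0.0172,0.002,-0.0228],[0.0178,0.0336,0.002,-0.0455],[0.0288,0.049,0.002,-0.068],[0.0414,0.0632,0.002,-0.0908],[0.055,0.0764,0.002,-0.1135],[0.0698,0.0882,0.002,-0.1363],[0.0858,0.0988,0.002,-0.1588],[0.1024,0.1078,0.002,-0.1815],[0.12,0.1152,0.002,-0.2043],[0.138,0.121,0.002,-0.227],[0.1566,0.1252,0.002,-0.2495],[0.1754,0.1276,0.002,-0.2723],[0.1944,0.1284,0.002,-0.295],[0.1944,0.1284,0.002,-0.295],[0.1944,0.1284,0.002,-0.295],[0.1944,0.1284,0.002,-0.295]]}}

```text
time: 3.87
ee_pos: [0.5765, 0.0792, 0.2098]
tcp_rot: [-180.0, 0.2, 89.6]
wrist_force: [2.5, -9.8, 0.7]
opening: 0.0133
grasp_force: 25.3
```

Request:
{"name": "servo_tool", "arguments": {"moves": [[0,0,0,0],[0,0,0,0],[0,0,0,0],[0,0,0,0],[0,0,0,0],[0,0,0.06,0],[0,0,0.12,0],[0,0,0.18,0],[-0.04,-0.03,0.18,0],[-0.1,-0.08,0.18,0],[-0.16,-0.13,0.18,0],[-0.16,-0.13,0.18,0],[-0.16,-0.13,0.18,0],[-0.16,-0.13,0.18,0]], "claw": 0.6}}

```text
time: 5.03
ee_pos: [0.4965, 0.0163, 0.3006]
tcp_rot: [179.9, -0.0, 89.7]
wrist_force: [-0.1, -0.2, -0.4]
opening: 0.0341
grasp_force: 0.0
```

Run:
```python
from h import *
o=get_obs();print(o["ee_pos"],o["tcp_rot"])
cv2.imwrite("pics/w2.png",camera("wrist")[:,:,::-1])
```

```text
[0.49647113 0.01632211 0.30057448] [ 1.79939374e+02 -1.43814098e-02  8.96941897e+01]
```

View pics/w2.png

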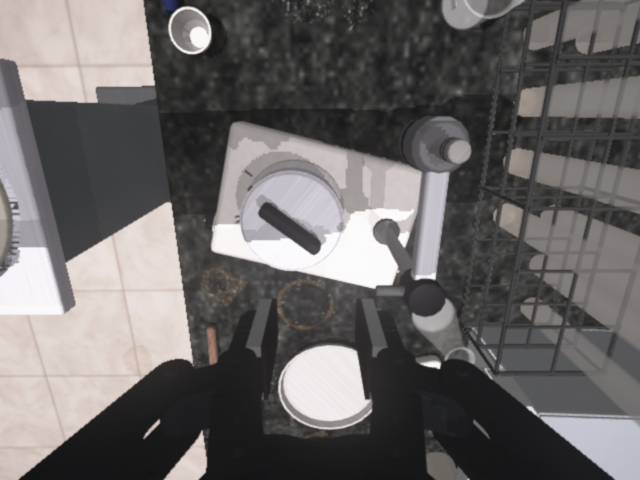

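Run:
```python
from h import *
im=cv2.imread("pics/w2.png");g=cv2.cvtColor(im,cv2.COLOR_BGR2GRAY)
o=dict(ee_pos=[.49647,.01632,.30057],tcp_rot=[179.94,-.014,89.694])
W=lambda u,v,z:onz("wrist",u,v,z,o)
m=np.zeros_like(g);m[195:262,250:328]=(g[195:262,250:328]<70)
n,l,s,c=cv2.connectedComponentsWithStats(m);k=1+np.argmax(s[1:,4]);print(s[k],c[k])
ys,xs=np.where(l==k);rect=cv2.minAreaRect(np.c_[xs,ys].astype(np.float32));print(rect)
bp=cv2.boxPoints(rect)
P=np.array([W(u,v,.121)[:2] for u,v in zip(xs,ys)])
r=cv2.minAreaRect((P*1000).astype(np.float32));print("handle@.121",r)
Q=P-P.mean(0);w=np.linalg.svd(Q,full_matrices=False)[2][0];print(P.mean(0),np.degrees(np.arctan2(w[1],w[0])))
a=(W(262,207,.132),W(317,249,.132));print("ends top",a)
# lid top outline: sample gradient radially in (292,218)
print("lid circ L/R/B", W(242,214,.107),W(343,214,.107),W(292,270,.107))
# dish
D=[W(u,v,.016)[:2] for u,v in((278,386),(376,386),(327,346),(327,427))];print("dish",np.round(D,4))
cv2.imwrite("pics/c2.png",cv2.resize(im[140:440,200:460],(780,600) if 0 else (520,600)))
```

```text
[259 203  60  45 929] [286.6803014  225.48116254]
((288.47998046875, 227.3599853515625), (68.39999389648438, 15.199997901916504), 36.869895935058594)
handle@.121 ((472.4318542480469, 0.99505615234375), (14.34383487701416, 62.901702880859375), 51.27358627319336)
[0.47053489 0.00297272] -37.23881813779223
ends top (array([0.45039757, 0.02332088, 0.132     ]), array([ 0.49806956, -0.01596133,  0.132     ]))
lid circ L/R/B [0.42733814 0.01041974 0.107     ] [0.52286427 0.00988061 0.107     ] [ 0.47307135 -0.04753456  0.107     ]
dish [[ 0.4416 -0.2678]
 [ 0.5815 -0.2686]
 [ 0.5113 -0.2011]
 [ 0.5119 -0.3434]]
```

View pics/c2.png

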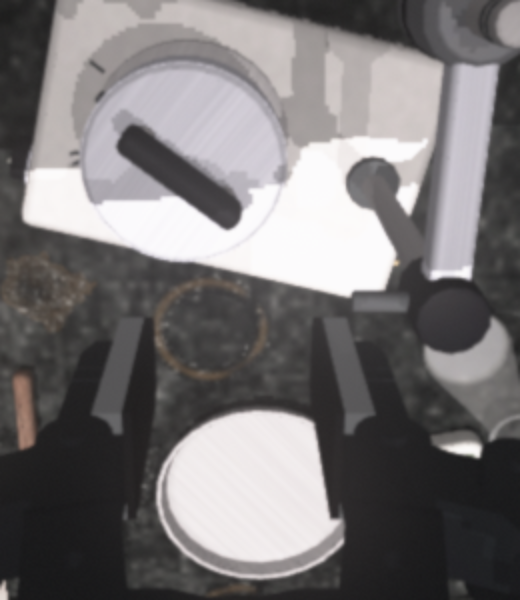

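Converted, -14.5 cm / 50 = -0.29, -2.2 cm / 50 = -0.044, 0.9 rad / 4 = 0.225.

Request:
{"name": "servo_tool", "arguments": {"moves": [[-0.02,-0.014,0,0.03],[-0.044,-0.028,0,0.06],[-0.044,-0.028,-0.04,0.09],[-0.044,-0.028,-0.08,0.12],[-0.044,-0.028,-0.12,0.15],[-0.044,-0.028,-0.16,0.18],[-0.044,-0.028,-0.2,0.21],[-0.044,-0.028,-0.24,0.225],[-0.044,-0.028,-0.29,0.225],[-0.044,-0.028,-0.29,0.225],[-0.044,-0.028,-0.29,0.225]], "claw": 0.5}}

```text
time: 6.0
ee_pos: [0.474, 0.0027, 0.1544]
tcp_rot: [-179.9, -0.1, 141.3]
wrist_force: [-0.2, -0.4, 0.4]
opening: 0.0428
grasp_force: 0.0
```

Run:
```python
from h import *
o=get_obs();print(o["ee_pos"],o["tcp_rot"])
cv2.imwrite("pics/w3.png",camera("wrist")[:,:,::-1])
```

```text
[0.47398696 0.00273755 0.15442622] [-1.79898942e+02 -1.30276766e-01  1.41302565e+02]
```

View pics/w3.png

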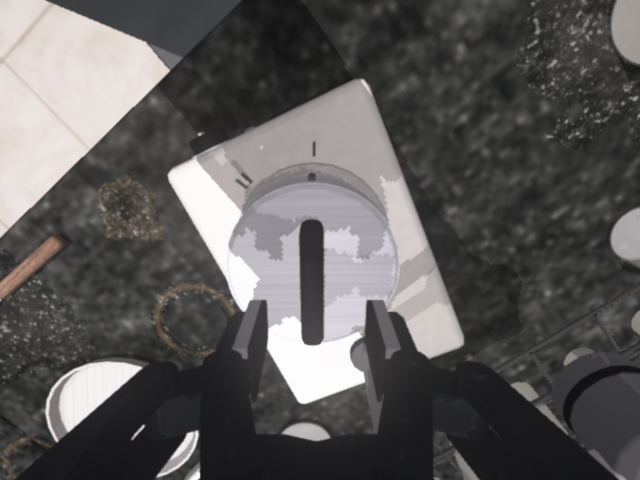

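Run:
```python
from h import *
im=cv2.imread("pics/w3.png");g=cv2.cvtColor(im,cv2.COLOR_BGR2GRAY)
o=get_obs()
m=(g[215:300,280:350]<70)
for r in range(10,85,15):
    x=np.where(m[r])[0]; print(r+215,x.min()+280,x.max()+280)
a=onz("wrist",312,221,.132,o);b=onz("wrist",312,345,.132,o);print(a,b,(a+b)/2,np.linalg.norm(a-b))
l=onz("wrist",228,268,.107,o);r=onz("wrist",399,268,.107,o);print(l,r,np.linalg.norm(l-r),(l+r)/2)
```

```text
225 302 321
240 300 322
255 300 322
270 301 322
285 301 322
[0.4459915  0.02360877 0.132     ] [ 0.49954941 -0.01963439  0.132     ] [0.47277046 0.00198719 0.132     ] 0.06883618426148684
[ 0.44322043 -0.03582388  0.107     ] [0.50394581 0.03997096 0.107     ] 0.09712068806214955 [0.47358312 0.00207354 0.107     ]
```

Converted, -4.3 cm / 50 = -0.086, -4 cm / 50 = -0.08.

Request:
{"name": "servo_tool", "arguments": {"moves": [[-0.002,-0.002,-0.04,0],[-0.002,-0.002,-0.08,0],[-0.002,-0.002,-0.086,0],[-0.002,-0.002,-0.086,0]]}}

```text
time: 6.38
ee_pos: [0.4733, 0.0014, 0.1128]
tcp_rot: [-180.0, -0.0, 141.3]
wrist_force: [0.3, -0.4, -0.0]
opening: 0.0427
grasp_force: 0.0
```

Request:
{"name": "servo_tool", "arguments": {"moves": [[0,0,0,0],[0,0,0,0],[0,0,0,0],[0,0,0,0],[0,0,0,0],[0,0,0,0],[0,0,0,0],[0,0,0,0]], "claw": 1, "force": 60}}

```text
time: 7.05
ee_pos: [0.4736, 0.0012, 0.1126]
tcp_rot: [180.0, 0.0, 141.3]
wrist_force: [2.1, 0.5, 3.4]
opening: 0.0104
grasp_force: 62.8
```

Converted, -0.6 cm / 50 = -0.012, -0.4 cm / 50 = -0.008.

Request:
{"name": "servo_tool", "arguments": {"moves": [[0,0,-0.004,0],[0,0,-0.008,0],[0,0,-0.012,0],[0,0,-0.012,0],[0,0,-0.012,0]]}}

```text
time: 7.47
ee_pos: [0.4736, 0.0012, 0.1068]
tcp_rot: [180.0, 0.1, 141.3]
wrist_force: [1.5, 0.5, 7.4]
opening: 0.0107
grasp_force: 63.5
```

Converted, -0.05 cm / 50 = -0.001, 0.68 rad / 4 = 0.17.

Request:
{"name": "servo_tool", "arguments": {"moves": [[0,0,-0.001,0.015],[0,0,-0.001,0.035],[0,0,-0.001,0.055],[0,0,-0.001,0.075],[0,0,-0.001,0.095],[0,0,-0.001,0.115],[0,0,-0.001,0.135],[0,0,-0.001,0.155],[0,0,-0.001,0.17],[0,0,-0.001,0.17],[0,0,-0.001,0.17]]}}

```text
time: 8.38
ee_pos: [0.4733, 0.0012, 0.1065]
tcp_rot: [180.0, 0.1, -179.7]
wrist_force: [1.1, -0.1, 10.6]
opening: 0.0105
grasp_force: 63.7
```

```bash
python3 -c "
from h import *
o=get_obs();print(o['torque'],o['wrist_force'],o['joint_efforts'][5])"
```

```text
[0.04237876 0.0065671  0.05929698] [ 1.09315923 -0.09633462 10.60433445] -0.1448612054809928
```

Converted, 0.06 rad / 4 = 0.015.

Request:
{"name": "servo_tool", "arguments": {"moves": [[0,0,0,0.0075],[0,0,0,0.015],[0,0,0,0.015],[0,0,0,0.015]]}}

```text
time: 8.72
ee_pos: [0.4733, 0.0012, 0.1065]
tcp_rot: [180.0, 0.1, -176.3]
wrist_force: [-0.3, 0.6, 10.7]
opening: 0.0103
grasp_force: 63.8
```

```bash
python3 -c "
from h import *
o=get_obs();print(o['torque'],o['wrist_force'],o['tcp_rot'],o['joint_efforts'][5])"
```

```text
[ 0.00091152  0.07490716 -0.04899473] [-0.25655075  0.57875276 10.65966613] [ 1.79998259e+02  5.02607672e-02 -1.76319848e+02] -0.16263658180832863
```

Converted, 0.06 rad / 4 = 0.015.

Request:
{"name": "servo_tool", "arguments": {"moves": [[0,0,0,0.0075],[0,0,0,0.015],[0,0,0,0.015],[0,0,0,0.015]]}}

```text
time: 9.05
ee_pos: [0.4734, 0.0012, 0.1065]
tcp_rot: [-180.0, 0.1, -172.9]
wrist_force: [-0.3, 0.8, 9.3]
opening: 0.0102
grasp_force: 63.8
```

```bash
python3 -c "
from h import *
o=get_obs();print(o['torque'],o['wrist_force'],o['tcp_rot'],o['joint_efforts'][5])"
```

```text
[-0.01217863  0.02308603  0.02533462] [-0.32762652  0.76420747  9.33870612] [-1.79998224e+02  5.60901288e-02 -1.72881294e+02] -0.1627423195168376
```

Converted, 0.06 rad / 4 = 0.015.

Request:
{"name": "servo_tool", "arguments": {"moves": [[0,0,0,0.0075],[0,0,0,0.015],[0,0,0,0.015],[0,0,0,0.015]]}}

```text
time: 9.38
ee_pos: [0.4734, 0.001, 0.1065]
tcp_rot: [-180.0, 0.1, -169.5]
wrist_force: [0.4, -1.3, 9.9]
opening: 0.0106
grasp_force: 64.3
```

```bash
python3 -c "
from h import *
o=get_obs();print(o['torque'],o['wrist_force'],o['tcp_rot'],o['joint_efforts'][5])"
```

```text
[-1.43025734e-01 -5.23497901e-04 -6.55060418e-01] [ 0.40495142 -1.33769245  9.9077464 ] [-1.79975751e+02  5.00782670e-02 -1.69503013e+02] -0.7942095771431923
```

Converted, 0.04 rad / 4 = 0.01.

Request:
{"name": "servo_tool", "arguments": {"moves": [[0,0,0,0.005],[0,0,0,0.01],[0,0,0,0.01],[0,0,0,0.01]]}}

```text
time: 9.72
ee_pos: [0.4733, 0.001, 0.1065]
tcp_rot: [-180.0, 0.1, -167.3]
wrist_force: [-0.4, -1.1, 10.4]
opening: 0.0107
grasp_force: 73.0
```

```bash
python3 -c "
from h import *
o=get_obs();print(o['torque'],o['wrist_force'],o['tcp_rot'],o['joint_efforts'][5])"
```

```text
[-0.04817635  0.0023284  -1.4053886 ] [-0.36007599 -1.05499762 10.39448871] [-1.79985394e+02  5.09641936e-02 -1.67275123e+02] -1.4890656620264053
```

Converted, -0.055 rad / 4 = -0.0138.

Request:
{"name": "servo_tool", "arguments": {"moves": [[0,0,0,-0.0075],[0,0,0,-0.0138],[0,0,0,-0.0138],[0,0,0,-0.0138]]}}

```text
time: 10.05
ee_pos: [0.4733, 0.001, 0.1065]
tcp_rot: [-180.0, 0.0, -170.3]
wrist_force: [0.3, -1.5, 10.2]
opening: 0.0103
grasp_force: 63.8
```

```bash
python3 -c "
from h import *
o=get_obs();print(o['torque'],o['wrist_force'],o['tcp_rot'],o['joint_efforts'][5])"
```

```text
[-0.27779559  0.03966758 -0.1878431 ] [ 0.26362261 -1.47023466 10.16651303] [-1.79971102e+02  4.90477741e-02 -1.70342436e+02] -0.14391346368938684
```

Converted, 0.8 cm / 50 = 0.016, 0.6 cm / 50 = 0.012.

Request:
{"name": "servo_tool", "arguments": {"moves": [[0,0,0.004,0],[0,0,0.008,0],[0,0,0.012,0],[0,0,0.016,0],[0,0,0.016,0],[0,0,0.016,0]]}}

```text
time: 10.55
ee_pos: [0.4732, 0.001, 0.1139]
tcp_rot: [-180.0, -0.0, -170.3]
wrist_force: [3.1, -2.9, 4.2]
opening: 0.0102
grasp_force: 62.8
```

```bash
python3 -c "
from h import *
o=get_obs();print(o['torque'],o['wrist_force'],o['tcp_rot'],o['joint_efforts'][5])"
```

```text
[-0.57595536 -0.57247043 -0.32199475] [ 3.11603553 -2.85700692  4.19187945] [-1.79978534e+02 -2.83658704e-03 -1.70318185e+02] -0.27621109038591385
```

Converted, 0.3 cm / 50 = 0.006, 0.15 cm / 50 = 0.003.

Request:
{"name": "servo_tool", "arguments": {"moves": [[0,0,0.003,0],[0,0,0.006,0],[0,0,0.006,0],[0,0,0.006,0]]}}

```text
time: 10.88
ee_pos: [0.473, 0.0011, 0.1166]
tcp_rot: [-180.0, -0.0, -170.3]
wrist_force: [2.6, -3.6, -1.3]
opening: 0.0105
grasp_force: 62.3
```

Converted, 0.3 cm / 50 = 0.006, 0.15 cm / 50 = 0.003.

Request:
{"name": "servo_tool", "arguments": {"moves": [[0,0,0.003,0],[0,0,0.006,0],[0,0,0.006,0],[0,0,0.006,0]]}}

```text
time: 11.22
ee_pos: [0.473, 0.0012, 0.1197]
tcp_rot: [180.0, -0.0, -170.3]
wrist_force: [2.5, -3.3, -3.2]
opening: 0.0105
grasp_force: 62.0
```

Converted, 1.2 cm / 50 = 0.024, 0.9 cm / 50 = 0.018.

Request:
{"name": "servo_tool", "arguments": {"moves": [[0,0,0.006,0],[0,0,0.012,0],[0,0,0.018,0],[0,0,0.024,0],[0,0,0.024,0]]}}

```text
time: 11.63
ee_pos: [0.4733, 0.0014, 0.1328]
tcp_rot: [180.0, 0.0, -170.3]
wrist_force: [-0.4, 0.3, -1.7]
opening: 0.0103
grasp_force: 62.1
```

Converted, 6 cm / 50 = 0.12, 4.5 cm / 50 = 0.09.

Request:
{"name": "servo_tool", "arguments": {"moves": [[0,0,0.03,0],[0,0,0.06,0],[0,0,0.09,0],[0,0,0.12,0],[0,0,0.12,0]]}}

```text
time: 12.05
ee_pos: [0.474, 0.0013, 0.1946]
tcp_rot: [-180.0, 0.2, -170.3]
wrist_force: [0.3, -1.0, -1.3]
opening: 0.0107
grasp_force: 62.1
```

Run:
```python
from h import *
o=dict(ee_pos=[.47916,.01696,.29107],tcp_rot=[-179.99,-.016,157.099])
for n,f,(u,v),th in(("scene","scene0",(375,326),95),("side","side0",(361,256),100),("wrist","w1",(118,300),110)):
    g=cv2.cvtColor(cv2.imread(f"pics/{f}.png"),cv2.COLOR_BGR2GRAY)
    l=cv2.connectedComponents((g>th).astype(np.uint8))[1]
    c=cv2.findContours((l==l[v,u]).astype(np.uint8),cv2.RETR_EXTERNAL,cv2.CHAIN_APPROX_NONE)[0][0][:,0]
    P=np.array([onz(n,a,b,.016,o)[:2]*1000 for a,b in cv2.convexHull(c)[:,0]],np.float32)
    print(n,cv2.minEnclosingCircle(P),cv2.fitEllipse(P))
```

```text
scene ((558.3088989257812, -272.560791015625), 120.38883209228516) ((555.983642578125, -266.486572265625), (159.1855926513672, 244.58514404296875), 98.19725799560547)
side ((511.7476806640625, -266.55401611328125), 82.16878509521484) ((512.89599609375, -268.763427734375), (147.21917724609375, 161.04713439941406), 34.41087341308594)
wrist ((514.8419799804688, -273.40899658203125), 74.86458587646484) ((514.9530639648438, -273.43914794921875), (148.09310913085938, 149.27655029296875), 34.38162612915039)
```

Converted, -27.3 cm / 50 = -0.546, 4.1 cm / 50 = 0.082.

Request:
{"name": "servo_tool", "arguments": {"moves": [[0.002,-0.02,0,0],[0.006,-0.05,0,0],[0.012,-0.09,0,0],[0.018,-0.13,0,0],[0.026,-0.18,0,0],[0.034,-0.23,0,0],[0.042,-0.28,0,0],[0.05,-0.33,0,0],[0.058,-0.38,0,0],[0.066,-0.43,0,0],[0.072,-0.48,0,0],[0.078,-0.52,0,0],[0.082,-0.546,0,0],[0.082,-0.546,-0.04,0],[0.082,-0.546,-0.1,0],[0.082,-0.546,-0.16,0],[0.082,-0.546,-0.2,0],[0.082,-0.546,-0.24,0],[0.082,-0.546,-0.24,0]]}}

```text
time: 13.63
ee_pos: [0.5116, -0.2706, 0.0665]
tcp_rot: [179.7, -0.3, -170.3]
wrist_force: [-0.4, -0.2, -1.4]
opening: 0.0103
grasp_force: 62.0
```

Run:
```python
from h import *
a=camera("scene")[255:375,310:470,::-1];b=camera("side")[190:310,290:450,::-1]
cv2.imwrite("pics/p.png",cv2.resize(np.hstack([a,b]),(800,300),interpolation=cv2.INTER_CUBIC))
```

```text
(no output)
```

View pics/p.png

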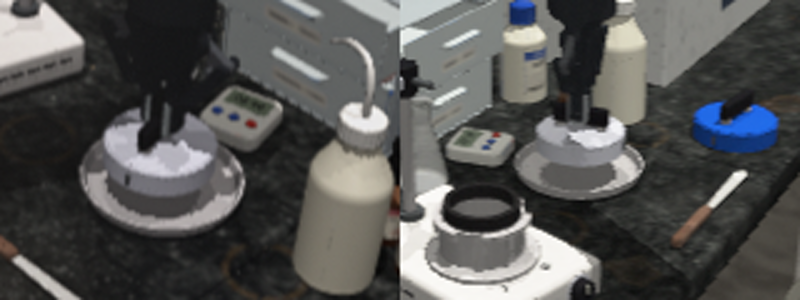

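Converted, -3.4 cm / 50 = -0.068, -3.2 cm / 50 = -0.064.

Request:
{"name": "servo_tool", "arguments": {"moves": [[0,0,-0.02,0],[0,0,-0.04,0],[0,0,-0.056,0],[0,0,-0.064,0],[0,0,-0.068,0],[0,0,-0.068,0],[0,0,-0.068,0],[0,0,-0.068,0]]}}

```text
time: 14.4
ee_pos: [0.5145, -0.2719, 0.0383]
tcp_rot: [-180.0, 0.0, -170.3]
wrist_force: [-0.1, -0.6, -0.9]
opening: 0.0105
grasp_force: 62.1
```

Converted, -0.3 cm / 50 = -0.006, -0.2 cm / 50 = -0.004.

Request:
{"name": "servo_tool", "arguments": {"moves": [[0,0,-0.002,0],[0,0,-0.004,0],[0,0,-0.006,0],[0,0,-0.006,0],[0,0,-0.006,0]]}}

```text
time: 14.82
ee_pos: [0.5145, -0.2719, 0.0362]
tcp_rot: [-180.0, 0.1, -170.3]
wrist_force: [-3.2, 1.6, 8.3]
opening: 0.0106
grasp_force: 63.3
```

Converted, 0.1 cm / 50 = 0.002.

Request:
{"name": "servo_tool", "arguments": {"moves": [[0,0,0.002,0],[0,0,0.002,0]]}}

```text
time: 14.98
ee_pos: [0.5144, -0.2719, 0.0362]
tcp_rot: [-180.0, 0.0, -170.3]
wrist_force: [-1.6, -0.4, 5.3]
opening: 0.0107
grasp_force: 63.2
```

Converted, 16 cm / 50 = 0.32, 12 cm / 50 = 0.24.

Request:
{"name": "servo_tool", "arguments": {"moves": [[0,0,0,0],[0,0,0,0],[0,0,0,0],[0,0,0,0],[0,0,0,0],[0,0,0,0],[0,0,0.04,0],[0,0,0.1,0],[0,0,0.16,0],[0,0,0.24,0],[0,0,0.32,0],[0,0,0.32,0],[0,0,0.32,0],[0,0,0.32,0]], "claw": 0.5}}

```text
time: 16.15
ee_pos: [0.5142, -0.2718, 0.1954]
tcp_rot: [180.0, -0.0, -170.3]
wrist_force: [0.7, 1.8, -0.3]
opening: 0.0428
grasp_force: 0.0
```

Run:
```python
from h import *
a=camera("scene")[180:375,220:480,::-1];b=camera("side")[170:365,210:470,::-1]
cv2.imwrite("pics/q.png",cv2.resize(np.hstack([a,b]),(800,300),interpolation=cv2.INTER_CUBIC))
```

```text
(no output)
```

View pics/q.png

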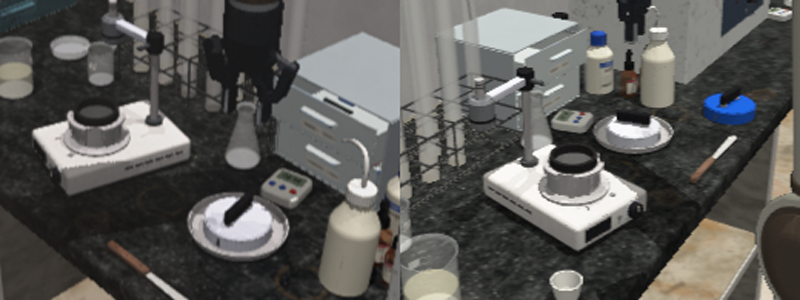

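The picture shows the lid lying flat and centred in the dish, at about (237,222) in the left half and (632,132) in the right. The pot is open, the arm is swung clear, and the bystanders are upright.

```bash
python3 -c "
from workcell import *
print(job_done())"
```

```text
the job is handed in; nothing more can be done
None
```

The job is handed in at about 16 s of the 67 s allowed: sensor arm swung clear to about 1.3 rad, lid off and flat in the steel dish, nothing else visibly disturbed; finding the bayonet stop, I turned about 2–3° past first contact (about 1.4 Nm against the usual 0.2 Nm), then backed off before lifting.

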